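# Load the cam lift and hold it at full height

## Task

Lay the larger round metal blank flat in the round recess on top of the cam lift while its lever is still at rest, and let go of it. Then swing the lever clockwise (seen from above) all the way to its stop block, where the cam lifts the stage highest, and keep holding it there: the lever springs back if let go, so finish while still holding it. Leave the other things on the bench where they are.

Things in the scene. Friction and masses are not known exactly. Their poses are not given: they have to be found in the camera images.
- round_blank: Round aluminium blank, a plain disc 40 mm in diameter and 14 mm thick, 35 to 67 g, edges rounded 1.5 mm, lying flat on the bench at the start. Origin at its centre, 7 mm above its underside; z is its axis. Either face may be up.
- recess (a point): Centre of the floor of the round recess in the top of the cam lift's steel stage (76 mm across), on the lever's vertical axis; z up. Recess 45 mm in diameter, 6 mm deep: a seated blank stands 8 mm proud, its centre 7 mm above this point. With the lift down the floor is 54 mm and the rim 60 mm above the bench; the stage rises 14 mm.
- cam_lever (a joint): Angle of the cam lever about the vertical axis through the recess, rad. 0 = rest, growing clockwise seen from above; the crest of the cam, where the stage is highest, is at 1.35, where the arm meets its rigid stop. A spring pulls it back to 0 with 0.4 N m per rad (about 5 N at the knob at the crest), friction 0.06 N m; it starts between 0 and 0.12.
- lift_stage (a joint): Height of the stage above its lowest position, m: rises evenly with the lever from 0 at rest to 0.014 at the crest (lever at 1.35). Driven only by the lever.
- knob (a point): Grip point on the lever's knob, an upright metal cylinder 22 mm in diameter at the outer end of the arm, 115 mm from the axis. The point is on the knob's axis, 60 mm above the bench; the knob reaches from 34 to 78 mm above the bench; the arm, 14 mm wide, lies below it. It turns with the lever and keeps its height.
- lever_arm: The lever itself: flat steel arm and knob. Origin on the bench below the lift's axis, z up; turns with the lever.
- cam_lift: The whole cam lift, fixed: grey round flange 170 mm across, 12 mm high; above it the dark cam collar (104 mm, top at 34 mm) with the lever; in the middle the steel stage. Origin on the bench below the axis. In its frame the lever points to 195 degrees anticlockwise from x at rest, 118 at the crest, where the arm meets a steel stop block (14 x 12 mm, top at 41 mm) on the flange 77 mm out.
- square_blank: Square aluminium blank 36 x 36 x 14 mm lying on the bench, not needed. Origin at its centre.
- small_blank: Small round aluminium blank, 26 mm in diameter, 14 mm thick, not needed. Origin at its centre.
- dish: Shallow glass dish 90 mm across, 16 mm high, a bystander. Origin under its centre.
- bottle_a: Amber bottle with black cap, 54 mm across, 100 mm high, a bystander. Origin under its centre.
- bottle_b: Amber jar with red cap, 48 mm across, 80 mm high, a bystander. Origin under its centre.
- beaker: Glass beaker 70 mm across, 90 mm high, a bystander. Origin under its centre.
There are look-alikes about, which are no part of the job. Leave any green, purple or yellow look-alike of the round_blank alone.

How it is judged (in metres and radians):
On the way:
1. the larger round blank lies flat in the recess, let go, with the lever still near rest (below 0.3 rad) (horizontal distance between round_blank and recess below 0.004 m and z of round_blank in the frame of recess between 0.0045 and 0.0095 m and angle between the z axis of round_blank and the z axis of recess, either way round below 0.1 rad and contact force between the fingers and round_blank below 0.1 N and value of joint cam_lever below 0.3 rad), for 0.2 s.
At the end, for the whole second after the job is handed in: Round blank flat in the recess (centre within 4 mm, height 2.5 mm, tilt 0.1 rad), untouched; the fingers bear on the lever (over 1.5 N) and hold it still (under 0.1 rad/s) within 0.1 rad of its stop at the crest (1.35 rad), stage above 12.8 of its 14 mm lift (horizontal distance between round_blank and recess below 0.004 m and z of round_blank in the frame of recess between 0.0045 and 0.0095 m and angle between the z axis of round_blank and the z axis of recess, either way round below 0.1 rad and value of joint cam_lever above 1.25 rad and value of joint lift_stage above 0.0128 m and velocity of joint cam_lever between -0.1 and 0.1 rad/s and contact force between the fingers and lever_arm above 1.5 N and contact force between the fingers and round_blank below 0.1 N); the arm keeps its last pose, push and grip.
It fails at once if another blank or a bystander was moved more than 30 mm (distance of any of square_blank, small_blank, dish, bottle_a, bottle_b, beaker from where it was at the start of the episode above 0.03 m).
It also fails if it takes over 53 s, if anything falls off the work surface, if the arm or the gripper's body presses on something with over 40 N, if the wrist force passes 120 N, or if a joint passes its speed limit or range.

## Robot

A 6-joint arm with a two-finger parallel gripper is mounted at the origin on the work surface. World frame = base frame: x ahead of the robot, y to its left, z up, the work surface at z = 0. Lengths are in m, angles in degrees, forces in N, time in s.
With the tool pointing down it reaches from about 0.3 to 0.75 m from the base axis. Payload 8.5 kg.
Tool frame: the origin (TCP) lies on the mounting face of the last link; the fingertips stand 173 mm ahead of it and the grasp point (between the pads) lies 155 mm ahead of it (env.tips_ahead is the distance from the TCP to the fingertips, in m); x points along the fingers, z is the direction in which the jaws open and shut, and the axes are right-handed (so a half turn about x gives the same grasp; the last joint's range is limited). The gripper opens to 85 mm and grips with 20 to 120 N. Pads are 22 mm wide; open, the fingers measure 114 mm over their backs; the gripper's body (76 mm by 85 mm) begins 54 mm behind the grasp point. The pads swing forward as they close: fully open they stand 13 mm farther back than shut.
Start: joints at [-81.434, 21.807, 74.336, -0, 83.858, -12.336], TCP at [0.196, -0.514, 0.405] pointing down, gripper open.
Joint ranges: [-178.18, 178.18], [-50.72, 133.34], [12.68, 142.11], [-81.47, 261.47], [9.98, 163.14], [-165.26, 165.26]. Speed limits (degrees/s): [136.94, 136.94, 180, 180, 180, 180].

## Interface

Orientations are given as a 3x3 rotation matrix whose columns are the frame's x, y, z axes.
In Python, from rig import env, optics gives the robot as it stands.
- The arm moves only by the shell command python3 -m inch 'ROWS' [FORCE]. ROWS is JSON, a list of rows, each a list of 3 entries, a list of its own where there are three numbers: the closure, from -1 (fully open) to 1 (shut), then the shift along the tool's x, y, z in units of 30 mm (1.0 is 30 mm), then the turn about the tool's x in units of 5 degrees (1.0 is 5 degrees). In form: [[hand, [x, y, z], yaw], ...]. A call has exactly 8 rows; each row shifts and turns the commanded pose from where the row before left it, along the tool's axes as they then stand; what a row does not reach is not made up. A row lasts 1/12 s, in which the tool goes at most 41.7 mm and 7.16 degrees, less where a joint would pass 70% of its speed; a pose out of reach is approached as far as the arm can. A call is refused whole if a number of a shift passes 1 or a number of a turn 1, either way. A call with a gripper value outside its range is refused whole. The fingers move at their own pace and stop on an object; FORCE is the grip in N (left out, the last holds). Time passes only in rows, so rows that do not move let the fingers close, or fill a call up. It gives the time, the measured TCP pose, the force and the opening at its end, in the units of the state.
- env.observe(): the state, without advancing time (a new reading comes with each control period).
- optics.get_image(name): name is "side" or "top" or "wrist"; returns the picture (400x640x3 uint8, red, green, blue); there is no depth.
- optics.camera_params(name): a dict with "fx", "fy", "cx", "cy" (pixels), "k1" (the pictures are not rectified: a ray, as slopes to the right and down, at radius r is drawn at 1 + k1 r^2 times it, then the intrinsics apply), "xyz" and "rotation" of the camera in the world. Camera axes: x right, y down, z forward; pixel columns grow to the right and rows downward; lengths in m; the calibration is good to about 2 mm. A picture is of the moment at which its call begins: read the wrist's pose just before it. camera_params takes no time and is no camera call; for the wrist camera it gives the pose at the moment of the call.
- env.close_job(): hands the job in, once; it reports no verdict.
The state is a dict: "time_s": time; "q": joint angles; "qvel": joint speeds; "joint_efforts": joint torques, N m; "position": TCP position; "tool_rot": TCP orientation; "ft_force": force on the tool from outside, world axes, zero at the start; "wrist_torque": the same for the moment, N m; "grip_width": finger opening in m.
Only numpy, scipy, OpenCV 4.12 (cv2) and the standard library are available. Lean on these libraries where they do the work, as an engineer would, in place of code of your own. Each camera call takes 0.05 s, during which the arm holds its last target.

## Working session

There is one attempt and no reset: what is moved stays moved. The work goes in short steps, Python scripts to look and compute and a shell command to move; the robot and the scene stay as the last step left them, time stands still between calls to the robot, and variables do not carry over. Pictures are saved under pics/ and viewed, and the job is handed in when it is done.

```bash
ls; mkdir -p pics; cat > h.py <<'E'
import numpy as np, cv2
from rig import env, optics
def snap(n,f):
    p=optics.camera_params(n); im=optics.get_image(n)
    cv2.imwrite(f'pics/{f}.png',cv2.cvtColor(im,cv2.COLOR_RGB2BGR)); np.save(f'pics/{f}.npy',im)
    import pickle; pickle.dump(p,open(f'pics/{f}.pkl','wb')); return im,p
def ray(p,u,v):
    x=(u-p['cx'])/p['fx'];y=(v-p['cy'])/p['fy']
    K=np.eye(3); d=np.array([p['k1'],0,0,0.])
    a=cv2.undistortPoints(np.array([[[x,y]]],float),K,d)[0,0]
    return np.array(p['xyz']),np.array(p['rotation'])@np.array([a[0],a[1],1])
def onz(p,u,v,z):
    o,d=ray(p,u,v); return o+d*(z-o[2])/d[2]
def proj(p,X):
    c=np.array(p['rotation']).T@(np.array(X)-np.array(p['xyz'])); a=c[:2]/c[2]; a=a*(1+p['k1']*(a@a))
    return a[0]*p['fx']+p['cx'],a[1]*p['fy']+p['cy']
def load(f):
    import pickle; return np.load(f'pics/{f}.npy'),pickle.load(open(f'pics/{f}.pkl','rb'))
E
python3 - <<'E'
from h import *
s=env.observe(); print({k:np.round(v,3) for k,v in s.items()})
for n in('top','side','wrist'):
    im,p=snap(n,n+'0'); print(n,p)
E
```

```text
pics
{'time_s': np.float64(0.0), 'q': array([-8.1435e+01,  2.1843e+01,  7.4386e+01,  2.0000e-03,  8.3859e+01,
       -1.2336e+01]), 'qvel': array([ 0.019,  0.115, -0.008, -0.025,  0.023,  0.036]), 'joint_efforts': array([-2.0000e-03, -4.4846e+01, -2.3128e+01, -0.0000e+00,  5.0000e-03,
       -0.0000e+00]), 'position': array([ 0.196, -0.514,  0.404]), 'tool_rot': array([[-0.   ,  0.934,  0.357],
       [ 0.002,  0.357, -0.934],
       [-1.   ,  0.   , -0.001]]), 'ft_force': array([-0.7  ,  0.854,  0.38 ]), 'wrist_torque': array([ 0.024, -0.026,  0.001]), 'grip_width': np.float64(0.085)}
top {'fx': 449.5421480171521, 'fy': 449.5421480171521, 'cx': 317.06203925790004, 'cy': 200.02852968302497, 'k1': 0.024040616850055152, 'xyz': array([ 0.4909544 , -0.14945532,  1.0962143 ]), 'rotation': array([[-0.02546692, -0.9936657 ,  0.10945275],
       [-0.99967181,  0.02500968, -0.00554855],
       [ 0.00277602, -0.10955814, -0.99397651]])}
side {'fx': 486.59808344666857, 'fy': 486.59808344666857, 'cx': 316.1570493931782, 'cy': 204.21351009061755, 'k1': -0.06742976137762664, 'xyz': array([0.15198947, 0.53826852, 0.66365524]), 'rotation': array([[-0.83752854, -0.32261017,  0.44098598],
       [-0.54636041,  0.48558211, -0.68242239],
       [ 0.0060215 , -0.8124855 , -0.5829503 ]])}
wrist {'fx': 317.1798579472962, 'fy': 317.1798579472962, 'cx': 320.87939145695185, 'cy': 196.3266375939475, 'k1': -0.027278443179471427, 'xyz': array([ 0.25972388, -0.49066852,  0.37313642]), 'rotation': array([[ 0.35674936, -0.90006688, -0.25021891],
       [-0.93419931, -0.34407053, -0.09427153],
       [-0.00124227,  0.26738564, -0.9635888 ]])}
```

View pics/top0.png

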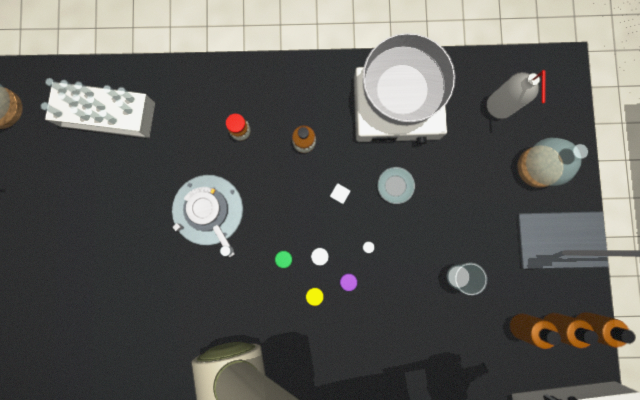

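View pics/side0.png

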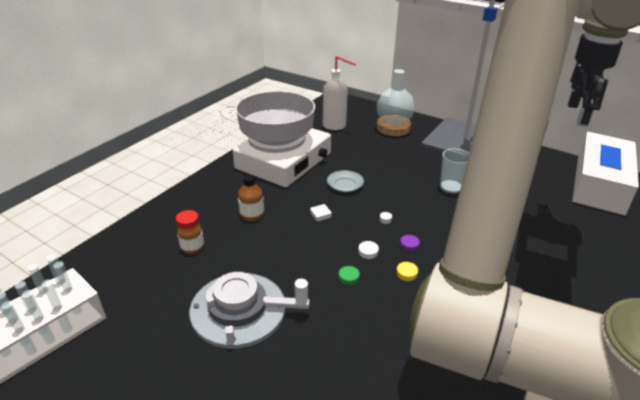

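View pics/wrist0.png

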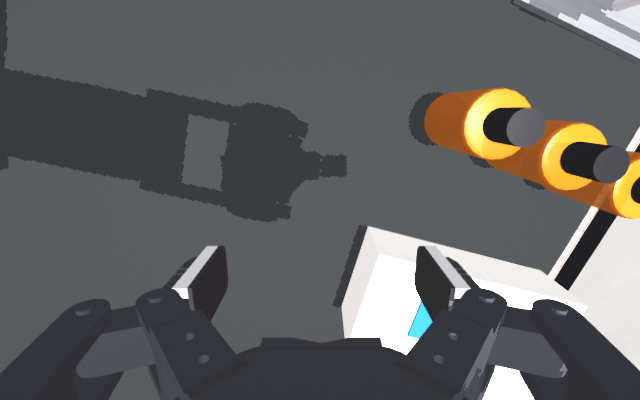

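Top view, candidates for the round blank:
- white disc (320,257), the larger aluminium one
- white small disc (368,247)
- square (340,193)
- green (283,259), yellow (314,297) and purple (349,282) look-alikes

I choose (320,257). In the lift, the stage is near (203,208), the knob near (225,251) and the stop block near (178,227). Next I measure and check a close crop.

```bash
cat > m.py <<'E'
from h import *
im,p=load('top0'); s,ps=load('side0')
def blobs(im,box,thr):
    x0,y0,x1,y1=box; c=im[y0:y1,x0:x1].astype(int)
    m=((c.min(2)>thr)&(c.max(2)-c.min(2)<40)).astype(np.uint8)
    n,l,st,ce=cv2.connectedComponentsWithStats(m)
    return [(ce[i]+[x0,y0],st[i]) for i in range(1,n) if st[i,4]>15]
for nm,I,P,b in(('top',im,p,(270,170,400,320)),('side',s,ps,(300,190,440,300))):
  for c,st in blobs(I,b,140):
    print(nm,c.round(1),st,onz(P,*c,0.014).round(4),onz(P,*c,0.0).round(4))
a=cv2.resize(cv2.cvtColor(im[160:310,160:400],cv2.COLOR_RGB2BGR),None,fx=3.3,fy=3.3,interpolation=cv2.INTER_CUBIC)
cv2.imwrite('pics/crop1.png',a)
a=cv2.resize(cv2.cvtColor(s[255:355,180:325],cv2.COLOR_RGB2BGR),None,fx=5.4,fy=5.4,interpolation=cv2.INTER_CUBIC)
cv2.imwrite('pics/crop2.png',a)
E
python3 m.py
```

```text
top [390.2 185.4] [109   0  21  33 589] [ 0.6415 -0.3341  0.014 ] [ 0.6434 -0.3365  0.    ]
top [339.8 193.2] [ 60  14  20  20 241] [ 0.6255 -0.211   0.014 ] [ 0.6272 -0.2118  0.    ]
top [368.1 246.9] [ 93  72  11  11 104] [ 0.4943 -0.2748  0.014 ] [ 0.4943 -0.2765  0.    ]
top [319.3 256.1] [ 41  78  17  17 234] [ 0.4752 -0.1574  0.014 ] [ 0.475  -0.1575  0.    ]
side [320.3 210.6] [ 11  14  20  14 191] [ 0.6224 -0.2068  0.014 ] [ 0.6325 -0.2229  0.    ]
side [385.5 215.5] [80 22 12  8 83] [ 0.4914 -0.2713  0.014 ] [ 0.4987 -0.2888  0.    ]
side [368.2 247.6] [ 59  51  20  15 231] [ 0.4719 -0.1537  0.014 ] [ 0.4788 -0.1686  0.    ]
side [433.4 285.3] [123  73  17  37 385] [ 0.3186 -0.1257  0.014 ] [ 0.3222 -0.14    0.    ]
side [303.  283.3] [ 0 88  8 11 71] [0.5254 0.0038 0.014 ] [ 0.5334 -0.0077  0.    ]
```

View pics/crop1.png

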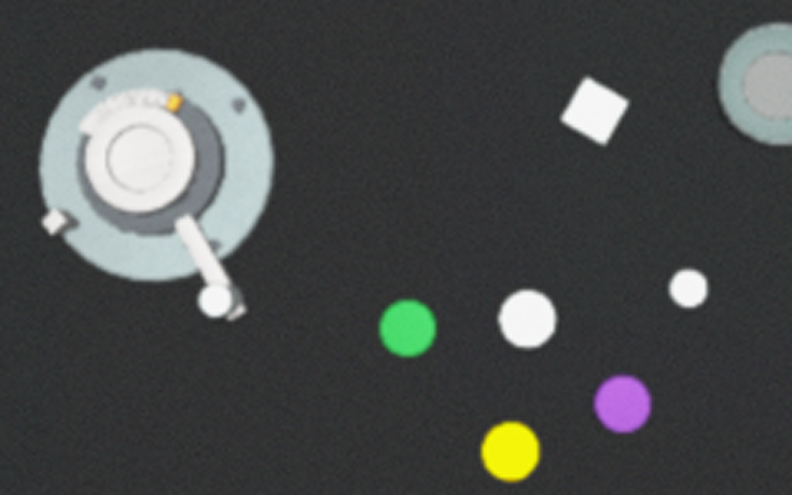

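View pics/crop2.png

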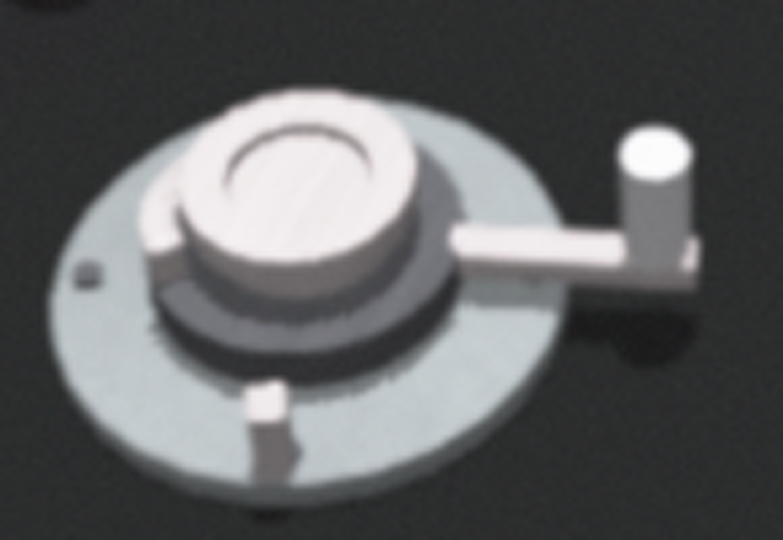

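The crop confirms it: the white disc at (320,257) spans about 17 px, which is 41 mm. The small one is 11 px, the square is elsewhere, and the coloured discs are distractors. In the lift, the stage rim is centred near (202,208), the knob top is at (225,251) and the stop is at (177,227).

```bash
python3 - <<'E'
from h import *
im,p=load('top0'); s,ps=load('side0')
# flange outline
c=im[160:260,160:260].astype(int); m=(c.max(2)>75).astype(np.uint8)
m=cv2.morphologyEx(m,cv2.MORPH_OPEN,np.ones((15,15)))
k=max(cv2.findContours(m,0,1)[0],key=cv2.contourArea)
e=cv2.fitEllipse(k); print('flange',e); f=onz(p,e[0][0]+160,e[0][1]+160,.012); print(f, np.array(e[1])*1.084/449.5)
rim=onz(p,140/3.3+159.8,157/3.3+159.8,.06); print('rim',rim)
kn=onz(p,215.5/3.3+159.8,300/3.3+159.8,.078); st=onz(p,54/3.3+159.8,221/3.3+159.8,.041)
print('knob',kn,'stop',st)
print('side: rim',onz(ps,298/5.4+180,177/5.4+255,.06),'knob',onz(ps,656/5.4+179.9,153/5.4+254.9,.078),'stop',onz(ps,267/5.4+179.9,402/5.4+254.9,.041))
for n,X in(('knob',kn),('stop',st)):
    d=(X-(f+rim)/2)[:2]; print(n,np.linalg.norm(d),np.degrees(np.arctan2(d[1],d[0])))
E
```

```text
flange ((46.90248107910156, 49.723548889160156), (69.86035919189453, 71.8176498413086), 57.760215759277344)
[0.59348619 0.11110355 0.012     ] [0.16847304 0.17319318]
rim [0.59466542 0.11033894 0.06      ]
knob [0.49376346 0.05430761 0.078     ] stop [0.55254921 0.17563879 0.041     ]
side: rim [0.58993763 0.11519702 0.06      ] knob [0.49092705 0.05783554 0.078     ] stop [0.5500928  0.17881966 0.041     ]
knob 0.1150872072908885 -150.6474796211677
stop 0.07706326072253802 122.60632620922888
```

```bash
python3 -c "
from rig import env;print(env.tips_ahead)"
python3 -m inch '[[-1,[0.25,0.8,-0.49],0],[-1,[0.25,0.8,-0.49],0],[-1,[0.25,0.8,-0.49],0],[-1,[0.25,0.8,-0.49],0],[-1,[0.25,0.8,-0.49],0],[-1,[0.25,0.8,-0.49],0],[-1,[0.25,0.8,-0.49],0],[-1,[0.25,0.8,-0.49],0]]' 40
```

```text
0.1734
time_s: 0.82
position: [0.3342, -0.3342, 0.3443]
tool_rot: [[-0.0, 0.934, 0.357], [0.0, 0.357, -0.934], [-1.0, -0.0, -0.0]]
ft_force: [-0.1, -0.3, 0.1]
grip_width: 0.0853
```

```bash

python3 -m inch '[[-1,[0.25,0.8,-0.49],0],[-1,[0.25,0.8,-0.49],0],[-1,[0.25,0.8,-0.49],0],[-1,[0.25,0.8,-0.49],0],[-1,[0.25,0.8,-0.49],0],[-1,[0.25,0.8,-0.49],0],[-1,[0.25,0.8,-0.49],0],[-1,[0.25,0.8,-0.49],0]]'
python3 -m inch '[[-0.4,[0.0,0,0],0],[-0.4,[0,0,0],0],[-0.4,[0,0,0],0],[-0.4,[0,0,0],0],[-0.4,[0,0,0],0],[-0.4,[0,0,0],0],[-0.4,[0,0,0],0],[-0.4,[0,0,0],0]]'
python3 - <<'E'
from h import *
print(env.observe()['position'],env.observe()['grip_width'])
im,p=snap('wrist','w1'); print(p['xyz'],p['rotation'])
c=im.astype(int); m=((c.min(2)>170)&(c.max(2)-c.min(2)<40)).astype(np.uint8)
n,l,st,ce=cv2.connectedComponentsWithStats(m)
for i in range(1,n):
    if st[i,4]>200: print(ce[i],st[i],onz(p,*ce[i],.014))
E
```

```text
time_s: 1.48
position: [0.4717, -0.1558, 0.2843]
tool_rot: [[-0.0, 0.934, 0.357], [0.0, 0.357, -0.934], [-1.0, -0.0, -0.0]]
ft_force: [0.6, -1.2, 0.2]
grip_width: 0.0853
time_s: 2.15
position: [0.4709, -0.1574, 0.2848]
tool_rot: [[0.0, 0.934, 0.356], [-0.0, 0.356, -0.934], [-1.0, 0.0, 0.0]]
ft_force: [-0.9, -0.2, -0.4]
grip_width: 0.0598
[ 0.47086385 -0.15739818  0.28481947] 0.05982064550027016
[ 0.53441008 -0.13437585  0.25378917] [[ 3.56144632e-01 -9.00385397e-01 -2.49934268e-01]
 [-9.34430824e-01 -3.43114261e-01 -9.54549060e-02]
 [ 1.90191714e-04  2.67542036e-01 -9.63546170e-01]]
[19.34642356 26.99579243] [   0    0   44   58 1426] [0.51225808 0.08448754 0.014     ]
[65.12334802  7.62114537] [ 48   0  41  21 454] [0.53568803 0.05505184 0.014     ]
[471.35625236  25.09444654] [ 437    0   70   61 2647] [ 0.62400615 -0.2115685   0.014     ]
[617.85407637  80.97192982] [ 589   14   51  125 4845] [ 0.63154934 -0.33009945  0.014     ]
[322.18116315 191.21358724] [ 297  167   51   50 1943] [ 0.47644646 -0.15760483  0.014     ]
[465.88669302 220.63636364] [450 206  33  30 759] [ 0.49484619 -0.27467859  0.014     ]
[618.92288136 352.7059322 ] [ 593  336   47   38 1180] [ 0.42918287 -0.47601443  0.014     ]
```

View pics/w1.png

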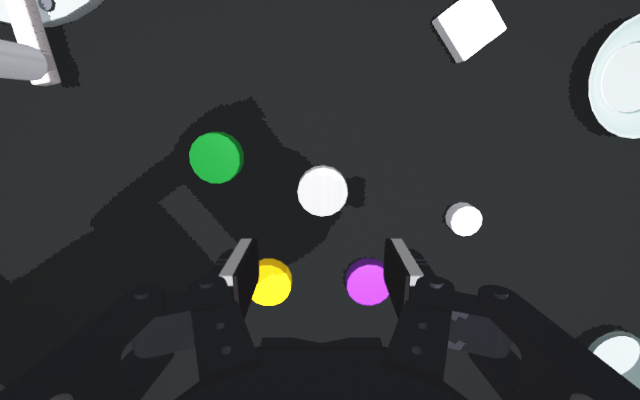

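Wrist view: the blank is at (322,191), or (0.4764,-0.1576), which agrees with the top view to 1.2 mm. Descending with the jaws about 50 mm apart.

```bash

python3 -m inch '[[-0.15,[0.4,0.16,0.06],0],[-0.15,[0.5,0,0],0],[-0.15,[0.5,0,0],0],[-0.15,[0.5,0,0],0],[-0.15,[0.5,0,0],0],[-0.15,[0.4,0,0],0],[-0.15,[0,0,0],0],[-0.15,[0,0,0],0]]'
python3 - <<'E'
from h import *
print(env.observe()['position'],env.observe()['grip_width'])
snap('wrist','w2')
E
```

```text
time_s: 2.87
position: [0.4762, -0.1571, 0.2006]
tool_rot: [[-0.001, 0.934, 0.357], [0.0, 0.357, -0.934], [-1.0, -0.001, -0.001]]
ft_force: [0.7, -0.8, 0.0]
grip_width: 0.049
[ 0.47620917 -0.15711145  0.20064275] 0.048957797717657486
```

View pics/w2.png

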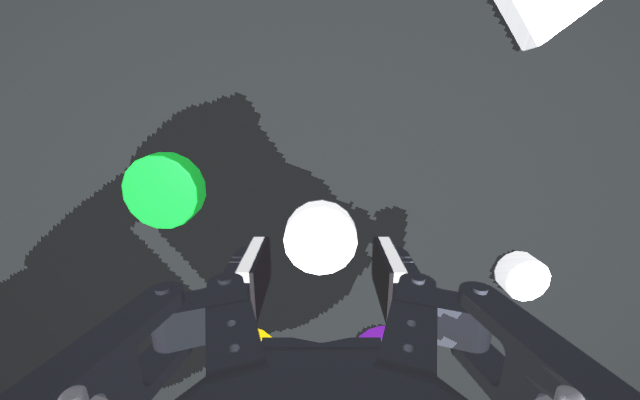

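The blank at (320,237) sits midway between the pads. Lower gently to find the fingertip height.

```bash

python3 -m inch '[[-0.15,[0.25,0,0],0],[-0.15,[0.25,0,0],0],[-0.15,[0.2,0,0],0],[-0.15,[0,0,0],0],[-0.15,[0,0,0],0],[-0.15,[0,0,0],0],[-0.15,[0,0,0],0],[-0.15,[0,0,0],0]]'
python3 -m inch '[[-0.15,[0.02,0,0],0],[-0.15,[0.02,0,0],0],[-0.15,[0.02,0,0],0],[-0.15,[0.02,0,0],0],[-0.15,[0.02,0,0],0],[-0.15,[0.02,0,0],0],[-0.15,[0,0,0],0],[-0.15,[0,0,0],0]]'
```

```text
time_s: 3.58
position: [0.4762, -0.1571, 0.18]
tool_rot: [[0.0, 0.934, 0.357], [-0.0, 0.357, -0.934], [-1.0, 0.0, 0.0]]
ft_force: [1.1, 0.8, -0.6]
grip_width: 0.0491
time_s: 4.25
position: [0.4762, -0.157, 0.1761]
tool_rot: [[-0.0, 0.934, 0.357], [0.0, 0.357, -0.934], [-1.0, -0.0, -0.0]]
ft_force: [-0.6, 0.0, -0.6]
grip_width: 0.0493
```

```bash

python3 -m inch '[[-0.15,[0.02,0,0],0],[-0.15,[0.02,0,0],0],[-0.15,[0.02,0,0],0],[-0.15,[0.02,0,0],0],[-0.15,[0.02,0,0],0],[-0.15,[0,0,0],0],[-0.15,[0,0,0],0],[-0.15,[0,0,0],0]]'
```

```text
time_s: 4.92
position: [0.4762, -0.1571, 0.1731]
tool_rot: [[-0.0, 0.934, 0.357], [0.0, 0.357, -0.934], [-1.0, -0.0, -0.0]]
ft_force: [-0.6, 0.2, 0.4]
grip_width: 0.0492
```

```bash

python3 -m inch '[[-0.15,[0.02,0,0],0],[-0.15,[0.02,0,0],0],[-0.15,[0.02,0,0],0],[-0.15,[0.02,0,0],0],[-0.15,[0,0,0],0],[-0.15,[0,0,0],0],[-0.15,[0,0,0],0],[-0.15,[0,0,0],0]]'
```

```text
time_s: 5.58
position: [0.4762, -0.157, 0.1707]
tool_rot: [[0.0, 0.934, 0.357], [-0.0, 0.357, -0.934], [-1.0, -0.0, 0.0]]
ft_force: [-0.1, -0.3, -0.0]
grip_width: 0.0495
```

```bash
python3 - <<'E'
from h import *
snap('wrist','w3')
im,p=snap('side','s3')
u,v=proj(p,[.476,-.157,.01]); u,v=int(u),int(v)
cv2.imwrite('pics/s3c.png',cv2.resize(cv2.cvtColor(im[v-50:v+50,u-60:u+60],cv2.COLOR_RGB2BGR),None,fx=5,fy=5,interpolation=cv2.INTER_CUBIC))
E
```

```text
(no output)
```

View pics/w3.png

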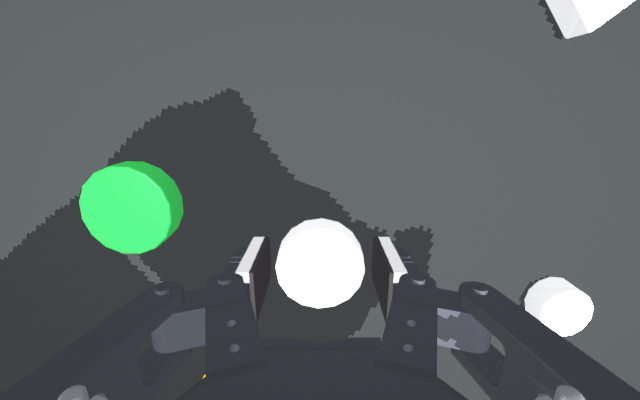

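View pics/s3c.png

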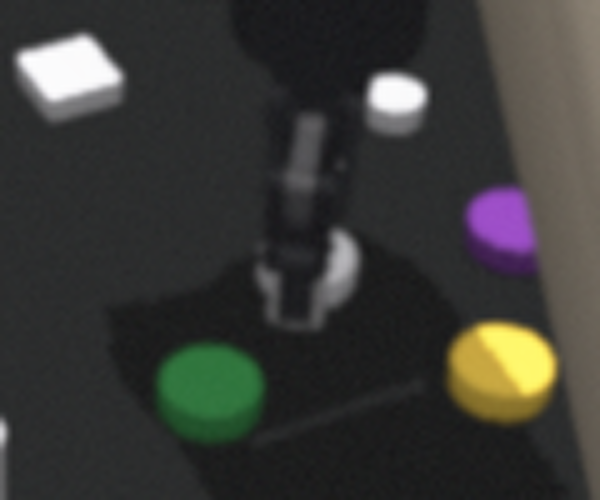

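```bash

python3 -m inch '[[-0.15,[0.02,0,0],0],[-0.15,[0.02,0,0],0],[-0.15,[0.02,0,0],0],[-0.15,[0.02,0,0],0],[-0.15,[0,0,0],0],[-0.15,[0,0,0],0],[-0.15,[0,0,0],0],[-0.15,[0,0,0],0]]'
```

```text
time_s: 6.35
position: [0.476, -0.1569, 0.1704]
tool_rot: [[0.001, 0.934, 0.357], [-0.001, 0.357, -0.934], [-1.0, 0.001, 0.001]]
ft_force: [-7.3, 3.0, 27.9]
grip_width: 0.0491
```

Bench contact at TCP z = 0.1705, so the tips are 170.5 mm ahead at this opening. Raise so the tips are about 7.5 mm above the bench, then grip.

```bash

python3 -m inch '[[-0.15,[-0.17,0,0],0],[-0.15,[-0.17,0,0],0],[-0.15,[0,0,0],0],[1,[0,0,0],0],[1,[0,0,0],0],[1,[0,0,0],0],[1,[0,0,0],0],[1,[0,0,0],0]]' 40
python3 -m inch '[[1,[0,0,0],0],[1,[0,0,0],0],[1,[-0.3,0,0],0],[1,[-0.8,0,0],0],[1,[-1,0,0],0],[1,[-1,0,0],0],[1,[0,0,0],0],[1,[0,0,0],0]]' 40
python3 - <<'E'
from h import *
snap('wrist','w4'); snap('side','s4')
E
```

```text
time_s: 7.02
position: [0.4762, -0.1571, 0.1789]
tool_rot: [[0.0, 0.934, 0.357], [-0.0, 0.357, -0.934], [-1.0, 0.0, 0.0]]
ft_force: [-1.4, 1.7, 10.9]
grip_width: 0.0379
time_s: 7.68
position: [0.4762, -0.157, 0.2727]
tool_rot: [[0.002, 0.934, 0.357], [-0.001, 0.357, -0.934], [-1.0, 0.002, 0.002]]
ft_force: [0.5, -0.3, -2.3]
grip_width: 0.0378
```

View pics/w4.png

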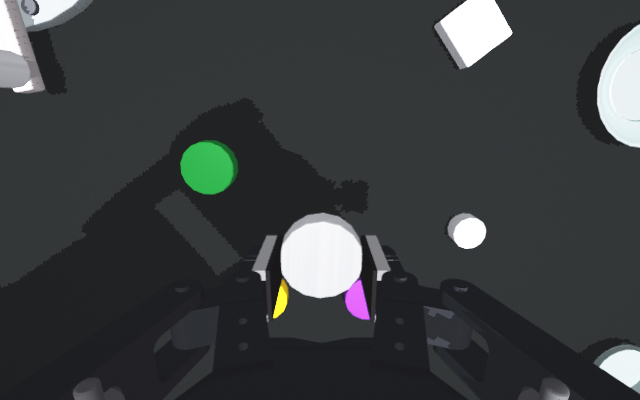

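View pics/s4.png

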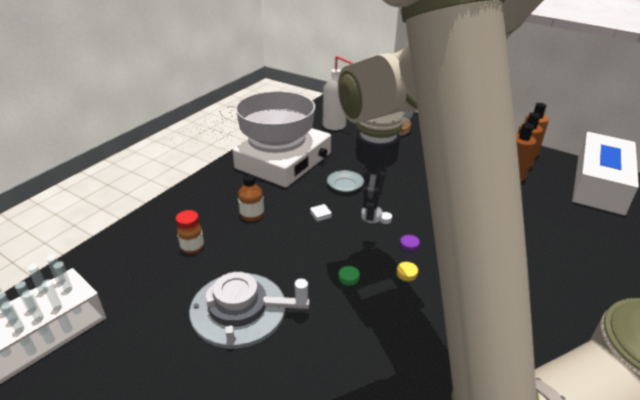

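The blank is held between the pads, face centre at (320,255). Next I go to the lift, stopping about 60 mm short so the wrist camera sees the recess.

```bash

python3 -m inch '[[1,[-0.1,0.6,-0.87],0],[1,[-0.1,0.6,-0.87],0],[1,[-0.1,0.6,-0.87],0],[1,[-0.1,0.6,-0.87],0],[1,[0,0.6,-0.87],0],[1,[0,0.6,-0.87],0],[1,[0,0.6,-0.87],0],[1,[0,0.6,-0.87],0]]'
python3 -m inch '[[1,[0,0,0],0],[1,[0,0,0],0],[1,[0,0,0],0],[1,[0,0,0],0],[1,[0,0,0],0],[1,[0,0,0],0],[1,[0,0,0],0],[1,[0,0,0],0]]'
python3 - <<'E'
from h import *
snap('wrist','w5')
E
```

```text
time_s: 8.45
position: [0.5362, 0.091, 0.2819]
tool_rot: [[-0.003, 0.934, 0.357], [0.0, 0.357, -0.934], [-1.0, -0.003, -0.001]]
ft_force: [-0.2, -0.5, -0.4]
grip_width: 0.0376
time_s: 9.12
position: [0.5362, 0.089, 0.2836]
tool_rot: [[0.0, 0.934, 0.356], [0.0, 0.356, -0.934], [-1.0, 0.0, -0.0]]
ft_force: [0.3, 0.1, -0.5]
grip_width: 0.0377
```

View pics/w5.png

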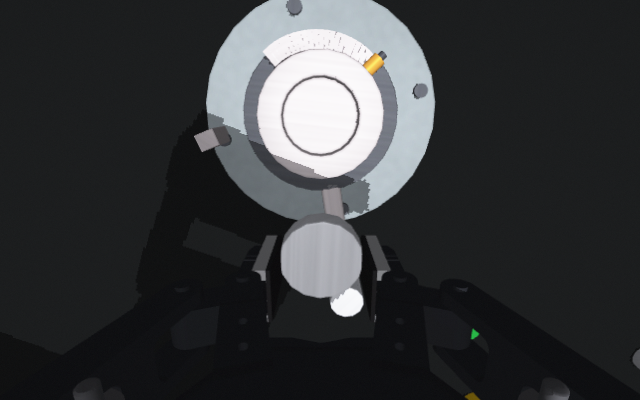

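The recess is at (320,115), the stage rim is 257–384 wide and the held disc is at (321,257). Fitting ellipses to each.

```bash
python3 - <<'E'
from h import *
im,p=load('w5'); g=cv2.cvtColor(im,cv2.COLOR_RGB2GRAY)
print(p['xyz'])
# recess groove: dark line inside bright stage
c=g[70:165,275:368]; 
m=(c<150).astype(np.uint8)
ctr=[45,45]
yy,xx=np.mgrid[:c.shape[0],:c.shape[1]]; r=np.hypot(xx-45,yy-45); m[(r>44)|(r<34)]=0
ys,xs=np.nonzero(m); e=cv2.fitEllipse(np.stack([xs,ys],1).astype(np.float32)); print(len(xs),e)
u,v=e[0][0]+275,e[0][1]+70; R=onz(p,u,v,.06); print('recess',u,v,R)
a=onz(p,u-e[1][0]/2,v,.06);b=onz(p,u+e[1][0]/2,v,.06);print('diam',np.linalg.norm(a-b))
# disc face
o=g[205:305,275:370]; 
cv2.imwrite('pics/disc5.png',cv2.resize(cv2.cvtColor(im[200:310,260:385],cv2.COLOR_RGB2BGR),None,fx=5,fy=5,interpolation=cv2.INTER_NEAREST))
E
```

```text
[0.59971892 0.11199823 0.25251494]
467 ((44.87834167480469, 45.24932861328125), (76.28211212158203, 78.39634704589844), 179.22657775878906)
recess 319.8783416748047 115.24932861328125 [0.59587354 0.11115404 0.06      ]
diam 0.04495909065170553
```

View pics/disc5.png

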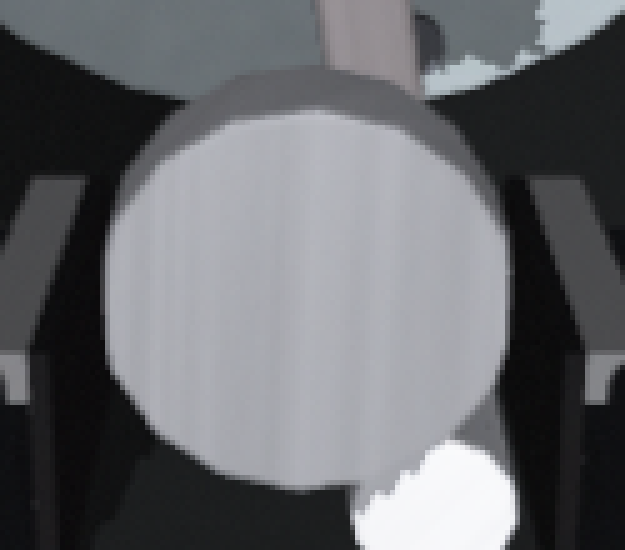

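```bash
python3 - <<'E'
from h import *
im,p=load('w5')
T=np.array([0.5362,0.089]); z=.2836-.1649
yt=np.array([.934,.357]);zt=np.array([.357,-.934])
f=lambda u,v:onz(p,u,v,z)[:2]-T
L,R,U,D=f(280.5,259),f(361.5,259),f(321,221.7),f(321,297.3)
for q in(L,R,U,D,(U+D)/2,(L+R)/2): print((q@yt*1e3).round(1),(q@zt*1e3).round(1))
r=np.array([.59587,.11115])-T; print('recess rel',r@yt,r@zt)
E
```

```text
0.2 -17.6
0.2 20.0
18.6 1.2
-20.1 1.2
-0.8 1.2
0.2 1.2
recess rel 0.06363933000000001 0.0006140899999999942
```

```bash

python3 -m inch '[[1,[0,0.5,-0.02],0],[1,[0,0.6,0],0],[1,[0,0.6,0],0],[1,[0.25,0.44,0],0],[1,[0.5,0,0],0],[1,[0.5,0,0],0],[1,[0,0,0],0],[1,[0,0,0],0]]'
python3 - <<'E'
from h import *
print(env.observe()['position'])
im,p=snap('wrist','w6')
cv2.imwrite('pics/w6c.png',cv2.resize(cv2.cvtColor(im[180:330,220:420],cv2.COLOR_RGB2BGR),None,fx=4,fy=4,interpolation=cv2.INTER_NEAREST))
im,p=snap('side','s6')
cv2.imwrite('pics/s6c.png',cv2.resize(cv2.cvtColor(im[230:350,180:325],cv2.COLOR_RGB2BGR),None,fx=5,fy=5,interpolation=cv2.INTER_CUBIC))
E
```

```text
time_s: 9.83
position: [0.5959, 0.1128, 0.2457]
tool_rot: [[-0.001, 0.934, 0.357], [0.0, 0.357, -0.934], [-1.0, -0.001, -0.001]]
ft_force: [0.6, -0.2, 0.1]
grip_width: 0.0379
[0.5959144  0.11278911 0.24572031]
```

View pics/w6c.png

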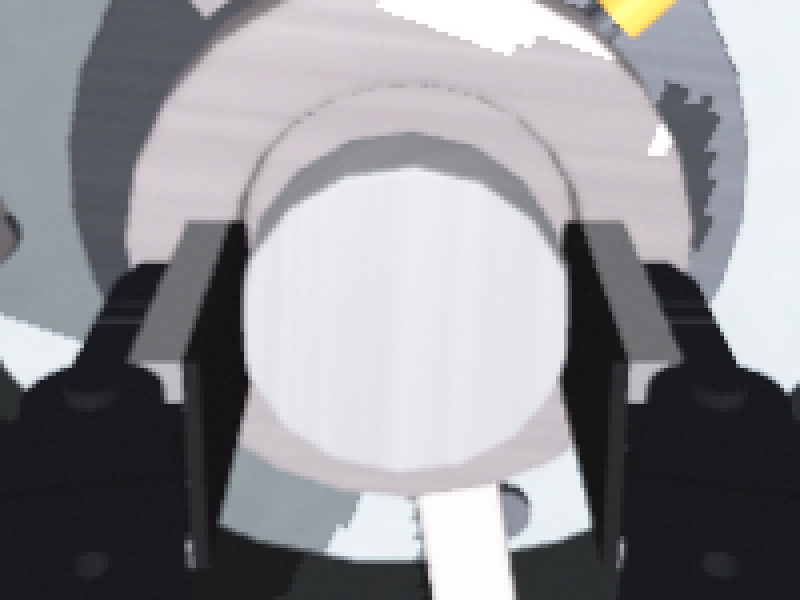

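View pics/s6c.png

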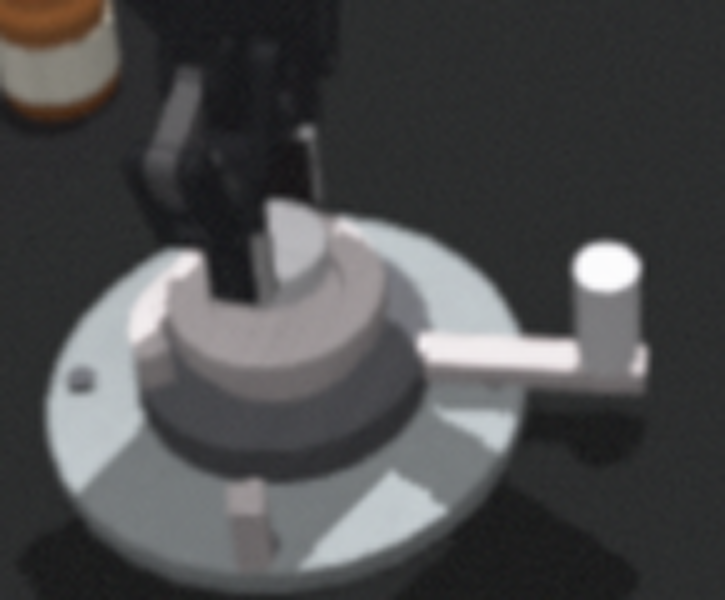

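```bash
python3 - <<'E'
from h import *
im,p=load('w6'); T=np.array([0.5959144,0.11278911]); yt=np.array([.934,.357]);zt=np.array([.357,-.934])
f=lambda u,v,z:(((onz(p,u,v,z)[:2]-T)@np.stack([yt,zt],1))*1e3).round(2)
c=lambda x,y:(220+x/4-.5,180+y/4-.5)
zb=.2457-.1789
# recess circle through 3+ points
P=np.array([f(*c(x,y),.06) for x,y in((410,86),(300,125),(520,125),(252,185),(574,185))])
A=np.c_[2*P,np.ones(len(P))]; s=np.linalg.lstsq(A,(P**2).sum(1),rcond=None)[0]; print('recess',s[:2],np.sqrt(s[2]+s[:2]@s[:2]))
S=np.array([f(*c(x,y),.06) for x,y in((128,240),(170,120),(690,240),(640,110),(250,40))])
A=np.c_[2*S,np.ones(len(S))]; s=np.linalg.lstsq(A,(S**2).sum(1),rcond=None)[0]; print('stage',s[:2],np.sqrt(s[2]+s[:2]@s[:2]))
print('disc bottom far edge',f(*c(410,133),zb+.001),'face',f(*c(412,170),zb+.014),f(*c(405,470),zb+.014),f(*c(243,310),zb+.014),f(*c(570,310),zb+.014))
E
```

```text
recess [-1.34711019  1.87592968] 23.053538691691635
stage [-3.69862575  1.425536  ] 37.23788837190054
disc bottom far edge [18.23  1.58] face [18.23  1.77] [-20.2    0.96] [  0.99 -17.79] [ 0.98 20.08]
```

The disc and recess agree to within about 0.6 mm. Nudge 0.6 mm along +z and descend.

```bash

python3 -m inch '[[1,[0,0,0.02],0],[1,[0.06,0,0],0],[1,[0.06,0,0],0],[1,[0.06,0,0],0],[1,[0.06,0,0],0],[1,[0.06,0,0],0],[1,[0.04,0,0],0],[1,[0,0,0],0]]'
python3 -m inch '[[1,[0.02,0,0],0],[1,[0.02,0,0],0],[1,[0.0,0,0],0],[1,[0,0,0],0],[1,[0,0,0],0],[1,[0,0,0],0],[1,[0,0,0],0],[1,[0,0,0],0]]'
python3 - <<'E'
from h import *
im,p=snap('wrist','w7')
cv2.imwrite('pics/w7c.png',cv2.resize(cv2.cvtColor(im[180:330,220:420],cv2.COLOR_RGB2BGR),None,fx=4,fy=4,interpolation=cv2.INTER_NEAREST))
E
```

```text
time_s: 10.6
position: [0.5961, 0.1123, 0.2355]
tool_rot: [[-0.001, 0.934, 0.357], [0.0, 0.357, -0.934], [-1.0, -0.001, -0.0]]
ft_force: [0.4, -0.7, -0.6]
grip_width: 0.0374
time_s: 11.27
position: [0.5962, 0.1123, 0.2347]
tool_rot: [[0.0, 0.934, 0.357], [-0.0, 0.357, -0.934], [-1.0, 0.0, 0.0]]
ft_force: [0.9, -0.9, -0.6]
grip_width: 0.0376
```

View pics/w7c.png

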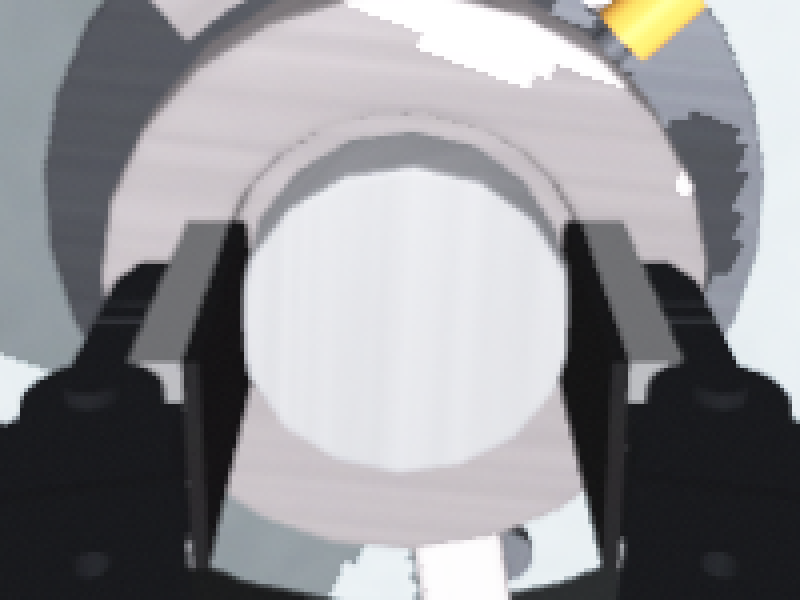

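The disc is inside the rim with no contact force. Lower 1.2 mm more and release.

```bash

python3 -m inch '[[1,[0.02,0,0],0],[1,[0.02,0,0],0],[1,[0.0,0,0],0],[1,[0,0,0],0],[-0.2,[0,0,0],0],[-0.2,[0,0,0],0],[-0.2,[0,0,0],0],[-0.2,[0,0,0],0]]'
python3 -m inch '[[-0.2,[0,0,0],0],[-0.2,[0,0,0],0],[-0.2,[-0.2,0,0],0],[-0.2,[-0.5,0,0],0],[-0.2,[-0.8,0,0],0],[-0.2,[0,0,0],0],[-0.2,[0,0,0],0],[-0.2,[0,0,0],0]]'
python3 - <<'E'
from h import *
print(env.observe()['position'])
im,p=snap('wrist','w8')
im,p=snap('side','s8')
cv2.imwrite('pics/s8c.png',cv2.resize(cv2.cvtColor(im[230:350,180:325],cv2.COLOR_RGB2BGR),None,fx=5,fy=5,interpolation=cv2.INTER_CUBIC))
E
```

```text
time_s: 11.98
position: [0.5962, 0.1123, 0.2335]
tool_rot: [[0.0, 0.934, 0.357], [0.0, 0.357, -0.934], [-1.0, 0.0, 0.0]]
ft_force: [0.3, 0.8, -0.2]
grip_width: 0.0514
time_s: 12.65
position: [0.596, 0.1123, 0.2782]
tool_rot: [[-0.0, 0.934, 0.357], [0.0, 0.357, -0.934], [-1.0, -0.0, -0.0]]
ft_force: [0.0, -0.8, 0.2]
grip_width: 0.0512
[0.59597912 0.11228607 0.27824052]
```

View pics/w8.png

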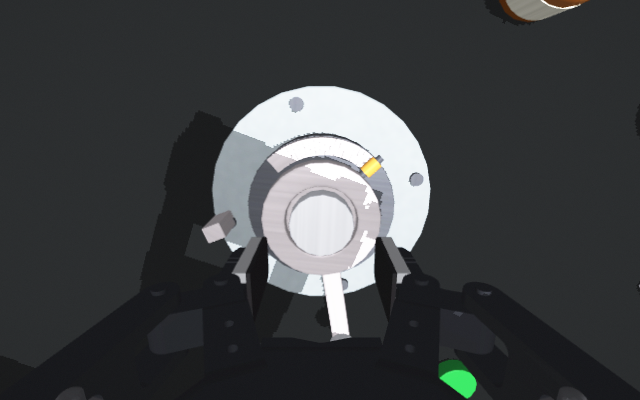

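View pics/s8c.png

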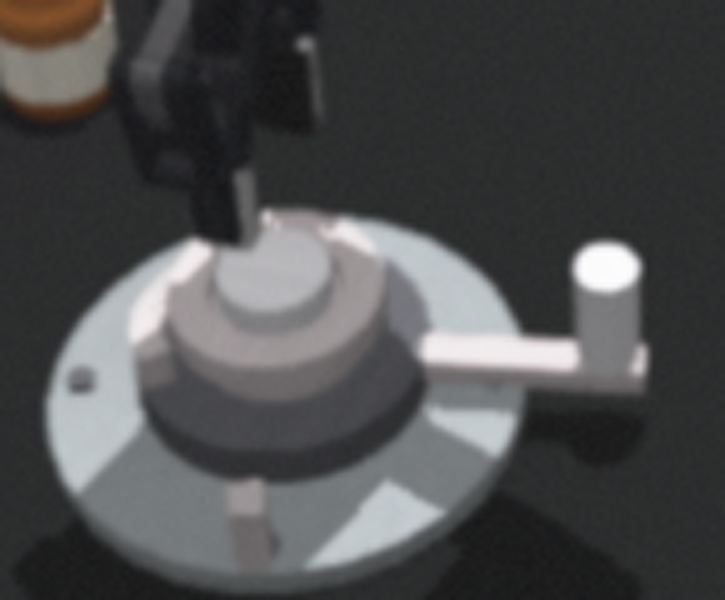

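The blank is seated: disc (321,224) in the wrist view, sitting inside the ring, with the lever still at rest. Now to above the knob, about (0.495,0.055).

```bash

python3 -m inch '[[-0.2,[0,-0.76,0.12],0],[-0.2,[0,-0.76,0.12],0],[-0.2,[0,-0.76,0.12],0],[-0.2,[0,-0.76,0.12],0],[-0.2,[0,-0.76,0.12],0],[-0.2,[0,0,0],-0.85],[-0.2,[0,0,0],-0.85],[-0.2,[0,0,0],0]]'
python3 - <<'E'
from h import *
print(env.observe()['position'],env.observe()['q'].round(1),np.round(env.observe()['tool_rot'],3))
im,p=snap('wrist','w9'); snap('top','t9')
E
```

```text
time_s: 13.42
position: [0.4958, 0.0546, 0.2781]
tool_rot: [[-0.001, 0.87, 0.493], [0.0, 0.493, -0.87], [-1.0, -0.001, -0.001]]
ft_force: [-0.1, -0.6, 0.3]
grip_width: 0.0512
[0.4958492  0.05461885 0.2780644 ] [-7.3 24.6 93.5  0.  62.  53.1] [[-0.001  0.87   0.493]
 [ 0.     0.493 -0.87 ]
 [-1.    -0.001 -0.001]]
```

View pics/w9.png

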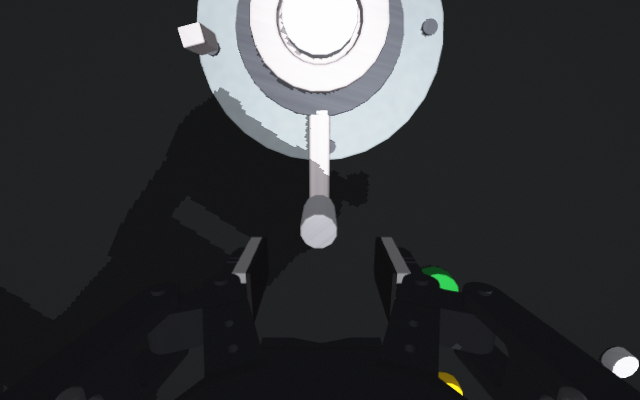

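```bash
python3 - <<'E'
from h import *
im,p=load('w9'); T=np.array([.4958,.0546]); K=onz(p,318.5,231.5,.078); d=K[:2]-T
print(K, d@[.87,.493], d@[.493,-.87])
print(proj(p,[.4958,.0546,.078]))
E
```

```text
[0.49518952 0.05470023 0.078     ] -0.0004817066078659519 -0.00038816753322262857
(np.float64(319.1786581895658), np.float64(230.7119838389986))
```

The knob at (318,231) is within 1 mm of the tool axis. Descend and grip.

```bash

python3 -m inch '[[-0.2,[0.4,0,0],0],[-0.2,[0.5,0,0],0],[-0.2,[0.5,0,0],0],[-0.2,[0.5,0,0],0],[-0.2,[0,0,0],0],[1,[0,0,0],0],[1,[0,0,0],0],[1,[0,0,0],0]]' 50
python3 -m inch '[[1,[0,0,0],0],[1,[0,0,0],0],[1,[0,0,0],0],[1,[0,0,0],0],[1,[0,0,0],0],[1,[0,0,0],0],[1,[0,0,0],0],[1,[0,0,0],0]]' 50
python3 - <<'E'
from h import *
print(env.observe()['position'],env.observe()['q'].round(1))
snap('wrist','w10')
E
```

```text
time_s: 14.18
position: [0.4959, 0.0555, 0.2224]
tool_rot: [[0.0, 0.872, 0.49], [0.002, 0.49, -0.872], [-1.0, 0.001, -0.002]]
ft_force: [-3.4, 3.4, 2.3]
grip_width: 0.0205
time_s: 14.85
position: [0.4958, 0.0555, 0.2224]
tool_rot: [[0.0, 0.872, 0.49], [0.002, 0.49, -0.872], [-1.0, 0.001, -0.001]]
ft_force: [-2.2, 6.3, 3.0]
grip_width: 0.0206
[0.49581716 0.05554309 0.22237372] [-7.2 29.4 97.   0.1 53.5 53.3]
```

View pics/w10.png

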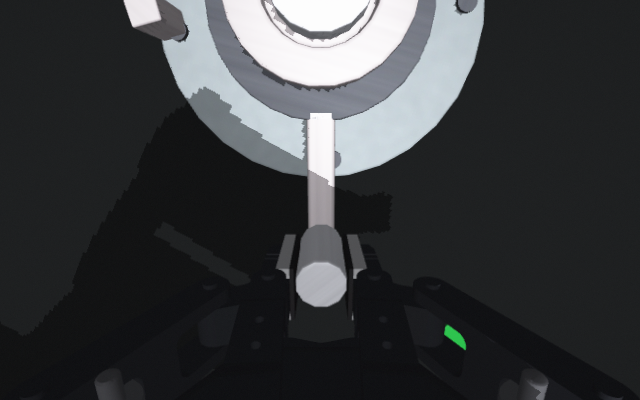

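The knob is gripped. Swing clockwise along the 115 mm arc at 3° per row: 6 mm along -z, a slight +y, and +0.6 yaw.

```bash

python3 -m inch '[[1,[0,0.005,-0.2],0.6],[1,[0,0.005,-0.2],0.6],[1,[0,0.005,-0.2],0.6],[1,[0,0.005,-0.2],0.6],[1,[0,0.005,-0.2],0.6],[1,[0,0.005,-0.2],0.6],[1,[0,0.005,-0.2],0.6],[1,[0,0.005,-0.2],0.6]]' 50
python3 -c "
from h import *
s=env.observe();d=s['position'][:2]-[.5955,.1115];print(np.hypot(*d),np.degrees(np.arctan2(d[1],d[0]))%360,s['ft_force'],s['q'].round(1))"
```

```text
time_s: 15.57
position: [0.4816, 0.1005, 0.2224]
tool_rot: [[0.001, 0.996, 0.092], [-0.001, 0.092, -0.996], [-1.0, 0.001, 0.001]]
ft_force: [-1.2, -1.5, 1.1]
grip_width: 0.021
0.11443146855483334 185.52259835112585 [-1.18453314 -1.54688275  1.14725241] [-2.  28.9 98.1 -0.  52.9 82.7]
```

```bash

python3 -m inch '[[1,[0,0.005,-0.2],0.6],[1,[0,0.005,-0.2],0.6],[1,[0,0.005,-0.2],0.6],[1,[0,0.005,-0.2],0.6],[1,[0,0.005,-0.2],0.6],[1,[0,0.005,-0.2],0.6],[1,[0,0.005,-0.2],0.6],[1,[0,0.005,-0.2],0.6]]' 50
python3 -c "
from h import *
s=env.observe();d=s['position'][:2]-[.5955,.1115];print(np.hypot(*d),np.degrees(np.arctan2(d[1],d[0]))%360,s['ft_force'],s['q'].round(1))"
```

```text
time_s: 16.23
position: [0.4869, 0.1478, 0.2224]
tool_rot: [[-0.0, 0.947, -0.321], [-0.001, -0.321, -0.947], [-1.0, 0.0, 0.001]]
ft_force: [-3.0, -3.2, 2.4]
grip_width: 0.0203
0.1145137703063917 161.51466483500263 [-2.98260242 -3.20843749  2.36224037] [  3.5  30.2  95.4  -0.   54.4 112.3]
```

```bash

python3 -m inch '[[1,[0,0.005,-0.2],0.6],[1,[0,0.005,-0.2],0.6],[1,[0,0.005,-0.2],0.6],[1,[0,0.005,-0.2],0.6],[1,[0,0.005,-0.2],0.6],[1,[0,0.005,-0.2],0.6],[1,[0,0.005,-0.2],0.6],[1,[0,0,0],0]]' 50
python3 -c "
from h import *
s=env.observe();d=s['position'][:2]-[.5955,.1115];print(np.hypot(*d),np.degrees(np.arctan2(d[1],d[0]))%360,s['ft_force'],s['q'].round(1))
print(s['ft_force']@s['tool_rot'])
snap('wrist','w11')"
```

```text
time_s: 16.9
position: [0.5073, 0.1847, 0.2223]
tool_rot: [[-0.001, 0.769, -0.639], [-0.0, -0.639, -0.769], [-1.0, -0.0, 0.0]]
ft_force: [-5.5, -2.5, 7.4]
grip_width: 0.0209
0.11459961207558482 140.3240402452746 [-5.47276653 -2.49577082  7.39407883] [  7.4  32.5  90.4  -0.   57.2 137.1]
[-7.39087323 -2.61865617  5.41941693]
```

View pics/w11.png

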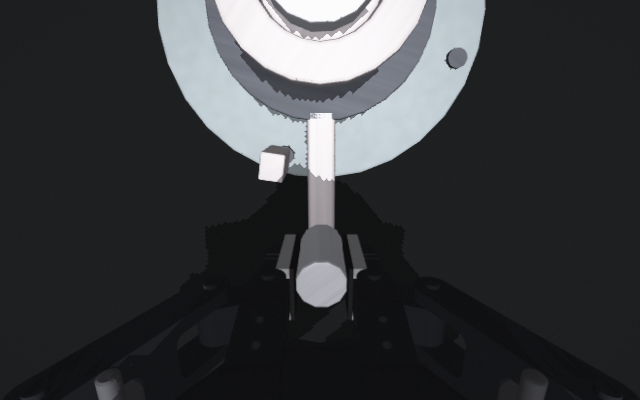

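The arm is about 8° from the stop block, which is at (273,163).

```bash

python3 -m inch '[[1,[0,0.005,-0.13],0.4],[1,[0,0.005,-0.13],0.4],[1,[0,0.002,-0.067],0.2],[1,[0,0.002,-0.067],0.2],[1,[0,0.002,-0.067],0.2],[1,[0,0,0],0],[1,[0,0,0],0],[1,[0,0,0],0]]' 50
python3 -c "
from h import *
s=env.observe();d=s['position'][:2]-[.5955,.1115];print(np.hypot(*d),np.degrees(np.arctan2(d[1],d[0]))%360,s['q'].round(1))
print(s['ft_force']@s['tool_rot'])"
```

```text
time_s: 17.62
position: [0.5164, 0.1942, 0.2224]
tool_rot: [[-0.001, 0.688, -0.726], [0.0, -0.726, -0.688], [-1.0, -0.001, 0.001]]
ft_force: [-5.4, 1.1, 6.9]
grip_width: 0.0209
0.11445861389756312 133.74520020734548 [  8.3  33.3  88.5   0.   58.3 144.8]
[-6.87407779 -4.53135001  3.15849586]
```

```bash

python3 -m inch '[[1,[0,0,-0.033],0.1],[1,[0,0,-0.033],0.1],[1,[0,0,0],0],[1,[0,0,0],0],[1,[0,0,0],0],[1,[0,0,0],0],[1,[0,0,0],0],[1,[0,0,0],0]]' 50
python3 -c "
from h import *
s=env.observe();d=s['position'][:2]-[.5955,.1115];print(np.hypot(*d),np.degrees(np.arctan2(d[1],d[0]))%360,s['q'].round(1))
print(s['ft_force']@s['tool_rot'])
snap('wrist','w12')"
```

```text
time_s: 18.28
position: [0.5178, 0.1955, 0.2224]
tool_rot: [[-0.001, 0.675, -0.737], [0.0, -0.737, -0.675], [-1.0, -0.001, 0.001]]
ft_force: [-6.8, 1.1, 5.7]
grip_width: 0.0209
0.11444083511924633 132.7705719006464 [  8.4  33.5  88.1   0.   58.4 145.9]
[-5.72204172 -5.38002465  4.25326463]
```

View pics/w12.png

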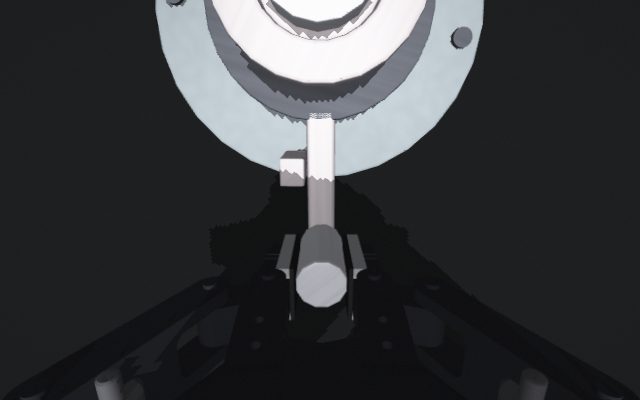

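```bash

python3 -m inch '[[1,[0,0,-0.033],0.1],[1,[0,0,-0.033],0.1],[1,[0,0,0],0],[1,[0,0,0],0],[1,[0,0,0],0],[1,[0,0,0],0],[1,[0,0,0],0],[1,[0,0,0],0]]' 50
python3 -c "
from h import *
s=env.observe();d=s['position'][:2]-[.5955,.1115];print(np.hypot(*d),np.degrees(np.arctan2(d[1],d[0]))%360,s['q'].round(1))
print(s['ft_force']@s['tool_rot'])"
```

```text
time_s: 19.0
position: [0.519, 0.1966, 0.2223]
tool_rot: [[-0.002, 0.663, -0.749], [-0.001, -0.749, -0.663], [-1.0, -0.001, 0.002]]
ft_force: [-8.5, -1.4, 7.6]
grip_width: 0.0207
0.11443728626186002 131.93615867668584 [  8.5  33.6  87.9  -0.   58.7 147. ]
[-7.58628524 -4.59290301  7.35121976]
```

```bash

python3 -m inch '[[1,[0,0,-0.033],0.1],[1,[0,0,-0.033],0],[1,[0,0,0],0],[1,[0,0,0],0],[1,[0,0,0],0],[1,[0,0,0],0],[1,[0,0,0],0],[1,[0,0,0],0]]' 50
python3 -c "
from h import *
s=env.observe();d=s['position'][:2]-[.5955,.1115];print(np.hypot(*d),np.degrees(np.arctan2(d[1],d[0]))%360,s['q'].round(1))
print(s['ft_force']@s['tool_rot'])
snap('wrist','w13')"
```

```text
time_s: 19.67
position: [0.5197, 0.1972, 0.2223]
tool_rot: [[-0.006, 0.657, -0.754], [-0.003, -0.754, -0.657], [-1.0, -0.002, 0.006]]
ft_force: [-15.4, -10.0, 12.9]
grip_width: 0.0206
0.11437310036669601 131.50200946760629 [ 8.600e+00  3.370e+01  8.770e+01 -1.000e-01  5.900e+01  1.476e+02]
[-12.80802424  -2.57176697  18.31237747]
```

View pics/w13.png

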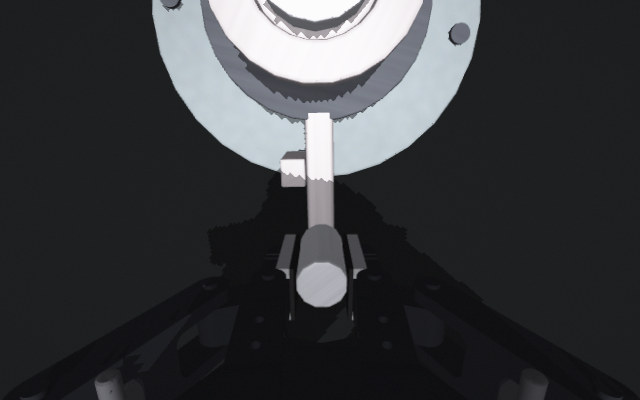

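The arm touches the block (edge at 303,170) and the push rose from 7 to 18 N, so it is on the stop. A last check that it is steady and that the blank is seated.

```bash

python3 -m inch '[[1,[0,0,0],0],[1,[0,0,0],0],[1,[0,0,0],0],[1,[0,0,0],0],[1,[0,0,0],0],[1,[0,0,0],0],[1,[0,0,0],0],[1,[0,0,0],0]]' 50
python3 - <<'E'
from h import *
im,p=snap('side','s14')
a=cv2.resize(cv2.cvtColor(im[230:350,180:325],cv2.COLOR_RGB2BGR),None,fx=5,fy=5,interpolation=cv2.INTER_CUBIC); cv2.imwrite('pics/s14c.png',a)
im,p=snap('top','t14')
cv2.imwrite('pics/t14c.png',cv2.resize(cv2.cvtColor(im[100:320,150:450],cv2.COLOR_RGB2BGR),None,fx=2.6,fy=2.6,interpolation=cv2.INTER_CUBIC))
E
```

```text
time_s: 20.38
position: [0.5197, 0.1972, 0.2223]
tool_rot: [[-0.006, 0.657, -0.754], [-0.003, -0.754, -0.657], [-1.0, -0.002, 0.006]]
ft_force: [-15.0, -9.6, 12.8]
grip_width: 0.0204
```

View pics/s14c.png

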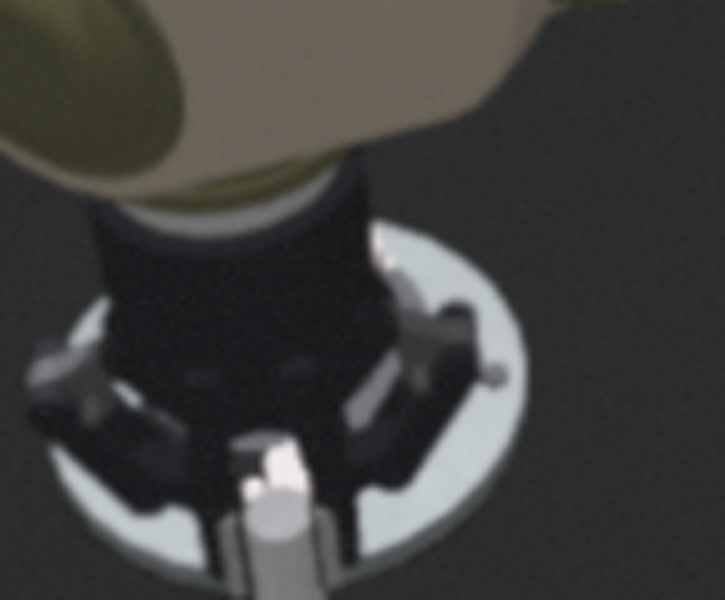

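View pics/t14c.png

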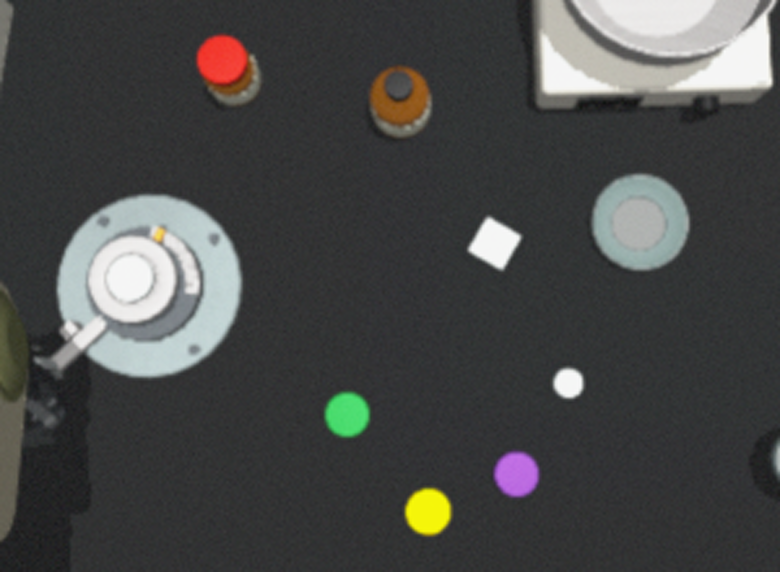

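In the top view the blank (130,278 in the crop) is centred in the raised stage, the arm is against the stop, the bystanders in view have not moved, and the TCP has been steady for 0.7 s. Handing in.

```bash
python3 -c "
from rig import env
print(env.close_job())"
```

```text
the job is handed in; nothing more can be done
None
```

I put the 40 mm round blank in the recess with the lever at rest and let go. Then I gripped the knob, swung the lever about 78° clockwise onto its stop block, and handed in at about 20.5 s while still holding it.

**Last checks:**
- **Lever:** the arm touches the stop block in the wrist view. The tangential push rose from 7 to 18 N on contact, which is how I know it reached the stop. The tool pose and force stayed steady for 0.7 s after that.
- **Blank:** the top view shows it centred in the stage to within about 1 px (roughly 2 mm). The gripper hid it from the side camera at the end, so its flatness was last seen from the side just after release. I did not measure the stage height separately.
- **Other things:** the other blanks, the coloured look-alikes, the dish and both bottles looked unmoved in the last top view. The beaker was only partly in that crop. The arm never went near it after passing above at the start.
- **Disagreements:** the top and side cameras differed by 3–6 mm on the lift's position. The wrist and top cameras agreed to about 1.5 mm, so I placed the blank by the wrist camera.

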